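# Set and lock the depth stop of an insert press

## Task

On the green hand press, turn the black stop knob until its white pointer lines up with the red mark on the dial. Then turn the lock ring under it clockwise by its orange post until it bites, and nip it tight with about 14 N at the post; do not overtighten it, leave the knob at its setting, and leave the things around the press alone.

Things in the scene. Friction and masses are not known exactly. Their poses are not given: they have to be found in the camera images.
- press: Green cast hand press, fixed to the bench: foot 200 x 140 mm, column at its far side, head top 170 mm above the bench. Origin on the bench under the vertical axis shared by knob, dial, ring and collar; x points from that axis to the column, z up. A hand lever with a ball on the +y side stays below the head top.
- knob_grip (a point): Centre of the stop knob's black grip bar, on the vertical axis, 217 mm above the bench. Bar 38 long (along this point's x), 14 wide (pinch across y), 30 mm high (202 to 232 mm above the bench). -x points to the white pointer. Under it lies a dial, 70 mm diameter, top 197 mm above the bench. The knob turns stiffly (0.08 N m), stays where left, and needs less than 90 degrees.
- pointer (a point): Tip of the white pointer on the knob, 28 mm from the axis, 196 mm above the bench; it turns with the knob. Lined up with the red mark when pointer and red_mark coincide, to within 3.5 mm.
- red_mark (a point): Inner end of the red setting mark (5 mm wide) on the fixed dial, 28 mm from the axis, 196 mm above the bench. It does not move.
- post (a point): Middle of the upright orange post of the lock ring, 206 mm above the bench: a round sleeve that spins loosely on its own stud, 14 mm diameter, 38 mm high (187 to 225 mm above the bench), 72 mm from the axis. An arm under it, 10 mm wide, top 186 mm above the bench, joins it to the ring. Tighten clockwise seen from above: across the side facing the robot, towards the press's +y side; it swings clear of the head.
- ring: Lock ring, dark steel, 88 mm diameter, on the axis (origin 170 mm above the bench). It first runs freely (2 N at the post). After some 30 to 70 degrees, different each time and not to be seen, it bites: the post then needs 10 N, rising 2.1 N for each 5 mm it is pushed on. 14 N is right, under 11.5 N slack, over 17 N overtightened. It stays when released.
- collar_mark (a point): Small yellow mark on top of the bare metal clamp collar (104 mm diameter) under the lock ring, 49 mm from the axis on the collar's +y side, 177 mm above the bench. The collar stands still until the ring bites and is then carried along: 7 mm of mark travel is a good nip, 3 mm is the least, more than 12 mm is overtightened.
- adapter_a: White nylon centre adapter, flanged disc 38 mm diameter, 16 mm high, loose on the bench beside the press; origin under its centre. Leave alone.
- adapter_b: A second such adapter. Leave alone.
- arbor: Steel arbor pin standing on its foot: foot 32 mm diameter, pin 7 mm, 70 mm high, loose on the bench; origin under its centre. Leave alone.
- weight: Black rubber platter mat roll-weight standing upright, 58 mm diameter, 118 mm high, loose on the bench; origin under its centre. Leave alone.

How it is judged:
On the way, in this order (a step that is already met when the one before it is completed fails the run):
1. the white pointer stands at the red mark, the lock ring still slack (horizontal distance between pointer and red_mark below 0.0035 m and distance of collar_mark from where it was at the start of the episode below 0.0015 m), for 0.2 s.
2. the lock ring has bitten and is nipped tight, the pointer still at the mark (horizontal distance between pointer and red_mark below 0.0035 m and distance of collar_mark from where it was at the start of the episode above 0.003 m), for 0.2 s.
At the end, for the whole second after the job is handed in: The pointer is within 3.5 mm (about 7 degrees) of the red mark; the lock ring is tight, its collar carried on by between 3 and 12 mm at the yellow mark; the things around stand still, within 20 mm of their places; everything is released (all of step 2 and distance of collar_mark from where it was at the start of the episode below 0.012 m and linear speed of each of adapter_a, adapter_b, arbor, weight below 0.02 m/s); the robot touches nothing.
It fails at once if the lock ring was overtightened (more than about 17 N at the post: collar mark carried more than 12 mm) (distance of collar_mark from where it was at the start of the episode above 0.012 m).
It fails at once if the lock ring was nipped while the pointer was off the mark (distance of collar_mark from where it was at the start of the episode above 0.003 m and not (horizontal distance between pointer and red_mark below 0.0035 m)).
It fails at once if the press frame was struck or leaned on with more than 25 N (contact force between any of the fingers, the arm and press above 25 N).
It fails at once if a thing beside the press was moved more than 20 mm or tipped (distance of any of adapter_a, adapter_b, arbor, weight from where it was at the start of the episode above 0.02 m or angle between any of adapter_a, adapter_b, arbor, weight's own z axis and vertical above 0.3 rad).
It also fails if it takes over 67 s, if anything falls off the work surface, if the arm or the gripper's body presses on something with over 40 N, if the wrist force passes 120 N, or if a joint passes its speed limit or range.

## Robot

A 6-joint arm with a two-finger parallel gripper is mounted at the origin on the work surface. World frame = base frame: x ahead of the robot, y to its left, z up, the work surface at z = 0. Lengths are in m, angles in rad, forces in N, time in s.
With the tool pointing down it reaches from about 0.35 to 0.975 m from the base axis. Payload 4.9 kg.
Tool frame: the origin (TCP) lies between the finger pads; the fingertips stand 22 mm ahead of it and the grasp point (between the pads) lies 3 mm ahead of it; z points along the fingers, y is the line along which they close (so a half turn about z gives the same grasp; the last joint's range is limited). The gripper opens to 85 mm and grips with 20 to 120 N. Pads are 22 mm wide; open, the fingers measure 114 mm over their backs; the gripper's body (76 mm by 85 mm) begins 54 mm behind the grasp point. The pads swing forward as they close: fully open they stand 13 mm farther back than shut.
Start: joints at [1.112, 0.053, 1.613, -0, 1.476, -0.119], TCP at [0.208, 0.589, 0.219] pointing down, gripper open.
Joint ranges: [-3.01, 3.01], [-1.01, 2.22], [0.06, 2.58], [-1.02, 4.17], [0.09, 2.62], [-3.14, 3.14]. Speed limits (rad/s): [2.57, 2.57, 3.14, 3.14, 3.14, 3.14].

## Interface

Orientations are given as a unit quaternion [w, x, y, z].
In Python, from plant import state, grab_frame, get_calibration, job_done, recognise, regions_of gives the robot as it stands.
- The arm moves only by the tool apply_moves, never from a script. Its argument "targets" is a list of rows, each an object with "translation": the shift along the tool's x, y, z normalised to -1 to 1, where 1 is 100 mm, a list of three; "twist": the turn about the tool's z normalised to -1 to 1, where 1 is 0.1 rad; "hand": the opening, from 0 (shut) to 1 (fully open). A call has 1 to 8 rows; each row shifts and turns the commanded pose from where the row before left it, along the tool's axes as they then stand; what a row does not reach is not made up. A row lasts 1/10 s, in which the tool goes at most 50 mm and 8.59 degrees, less where a joint would pass 70% of its speed; a pose out of reach is approached as far as the arm can. A call with a number of a shift or a turn outside -1 to 1 is refused whole. A call with a gripper value outside its range is refused whole. The fingers move at their own pace and stop on an object; the grip force is fixed at half the most. Time passes only in rows, so rows that do not move let the fingers close. It gives the time, the measured TCP pose, the force, the opening and the grip force at its end, in the units of the state.
- state(): the state, without advancing time (a new reading comes with each control period).
- grab_frame(name): name is "scene" or "top" or "wrist"; returns the picture (480x640x3 uint8, red, green, blue); there is no depth.
- get_calibration(name): a dict with "camera_matrix" (3x3 intrinsics, pixels), "pose" (4x4, takes a point from camera to world coordinates). Camera axes: x right, y up, looking along -z (the intrinsics and any distortion apply to the point x, -y, -z); pixel columns grow to the right and rows downward; lengths in m; the calibration is good to about 2 mm. A picture is of the moment at which its call begins: read the wrist's pose just before it. get_calibration takes no time and is no camera call; for the wrist camera it gives the pose at the moment of the call.
- job_done(): hands the job in; it is judged then, once.
Trained networks look in the newest picture that a camera, given by its name, has taken for a name from the list of things; names that differ only in an ending like _2 or _b are one class to them, and where a whole thing is asked for, a point or a joint stands for the part that bears it (a point fixed in the world has none). Each returns a list of dicts, best first, with "score" (0 to 1); they miss things now and then, are a little off and sometimes report something else, mostly with a low value. They report only what shows in the picture. A call takes as long as a camera call.
- recognise(camera, query): "point" ([x, y, z] in m, in world coordinates, good to about 4 mm: the middle of the surface that is visible of it).
- regions_of(camera, query): "pixels" (480x640 bool, what is visible of it).
The state is a dict: "time": time; "joint_pos": joint angles; "joint_vel": joint speeds; "joint_efforts": joint torques, N m; "tool_pos": TCP position; "tool_rot": TCP orientation; "contact_force": force on the tool from outside, world axes, zero at the start; "ft_torque": the same for the moment, N m; "gripper_width": opening from 0.0 (shut) to 1.0 (fully open); "grasp_force": force on a finger pad.
Only numpy, scipy, OpenCV 4.12 (cv2) and the standard library are available. Lean on these libraries where they do the work, as an engineer would, in place of code of your own. Each camera call takes 0.05 s, during which the arm holds its last target. There are 200 camera calls.

## Working session

There is one attempt and no reset: what is moved stays moved. The work goes in short steps, Python scripts to look and compute and a tool call to move; the robot and the scene stay as the last step left them, time stands still between calls to the robot, and variables do not carry over. Pictures are saved under pics/ and viewed, at most 11 in all, crops included, and the job is handed in when it is done.

Besides the shell and the picture viewer there is one more tool, called after ">>>" by a JSON object that holds its "name" and its "arguments". apply_moves: Moves the arm, as the interface text tells. Its arguments: {"type":"object","properties":{"targets":{"type":"array"}},"required":["targets"]}

```bash
mkdir -p pics
cat > h.py <<'E'
import numpy as np,cv2
from plant import *
def save(n,f): cv2.imwrite(f'pics/{n}.png',cv2.cvtColor(f,cv2.COLOR_RGB2BGR))
def onplane(cam,uv,z):
    c=get_calibration(cam);K=np.array(c['camera_matrix']);T=np.array(c['pose'])
    r=np.linalg.inv(K)@np.array([uv[0],uv[1],1.]);d=T[:3,:3]@np.array([r[0],-r[1],-r[2]]);o=T[:3,3]
    return o+d*(z-o[2])/d[2]
def proj(cam,p):
    c=get_calibration(cam);K=np.array(c['camera_matrix']);T=np.linalg.inv(np.array(c['pose']))
    q=T[:3,:3]@np.array(p)+T[:3,3];q=K@np.array([q[0],-q[1],-q[2]]);return q[:2]/q[2]
E
python3 - <<'E'
from h import *
np.set_printoptions(precision=3,suppress=True)
s=state();print(s['time'],s['tool_pos'],s['tool_rot'],s['contact_force'])
for c in ['scene','top']:
    f=grab_frame(c);save(c+'0',f);cal=get_calibration(c);print(c,cal.keys(),np.array(cal['pose'])[:3,3])
    for q in ['press','knob_grip','pointer','red_mark','post','ring','collar_mark','adapter_a','arbor','weight']:
        print(q,[(np.round(r['point'],3).tolist(),round(r['score'],2)) for r in recognise(c,q)[:3]])
E
```

```text
0.0 [0.208 0.589 0.218] [-0.     0.169  0.986 -0.001] [-0.525  0.356  0.436]
scene dict_keys(['camera_matrix', 'pose']) [ 1.186 -0.159  0.675]
press [([0.688, -0.014, 0.094], 0.78)]
knob_grip []
pointer [([0.594, 0.01, 0.215], 0.87)]
red_mark []
post [([0.604, -0.019, 0.192], 0.62)]
ring [([0.606, -0.014, 0.186], 0.79)]
collar_mark [([0.611, -0.008, 0.187], 0.89)]
adapter_a [([0.515, -0.125, 0.013], 0.85), ([0.648, 0.167, 0.014], 0.64)]
arbor [([0.607, -0.183, 0.012], 0.65)]
weight [([0.57, 0.168, 0.08], 0.91)]
top dict_keys(['camera_matrix', 'pose']) [0.439 0.018 0.936]
press [([0.599, -0.179, 0.008], 0.19)]
knob_grip [([0.58, 0.009, 0.21], 0.86)]
pointer [([0.583, 0.011, 0.21], 0.85)]
red_mark []
post [([0.569, -0.0, 0.19], 0.71)]
ring [([0.567, -0.003, 0.193], 0.85), ([0.545, 0.173, 0.113], 0.6), ([0.581, 0.008, 0.21], 0.35)]
collar_mark [([0.572, -0.0, 0.188], 0.66)]
adapter_a [([0.502, -0.128, 0.015], 0.63), ([0.644, 0.173, 0.019], 0.57)]
arbor [([0.601, -0.179, 0.008], 0.77), ([0.504, -0.126, 0.014], 0.71), ([0.571, 0.002, 0.189], 0.25)]
weight [([0.544, 0.173, 0.112], 0.68)]
```

Run:
```python
from h import *
f=cv2.imread('pics/top0.png');u=proj('top',[.58,0,.2]);print(u)
x,y=int(u[0])-75,int(u[1])-75;print(x,y);x=max(x,0);y=max(y,0)
a=cv2.resize(f[y:y+150,x:x+150],(600,600),interpolation=cv2.INTER_CUBIC);cv2.imwrite('pics/topc.png',a)
```

```text
[337.58133416 228.95900375]
262 153
```

View pics/topc.png

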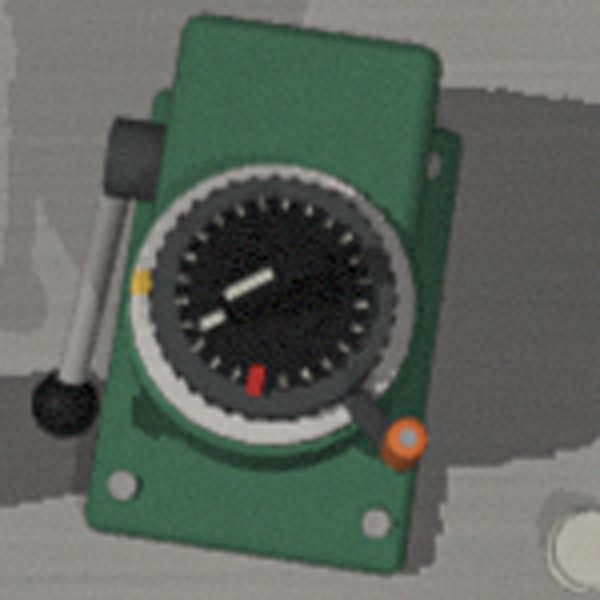

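View pics/top0.png

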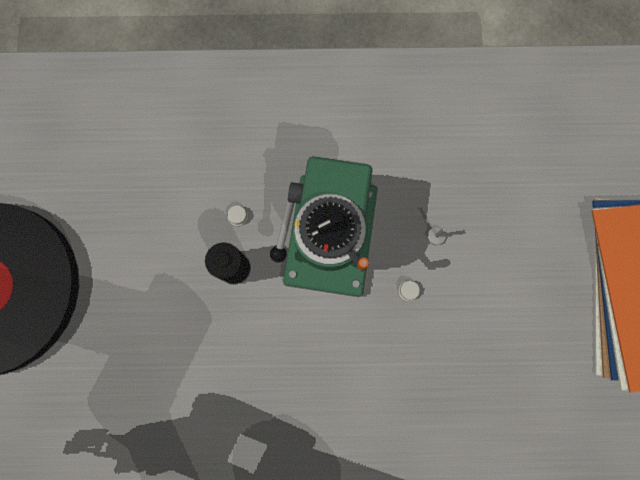

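View pics/scene0.png

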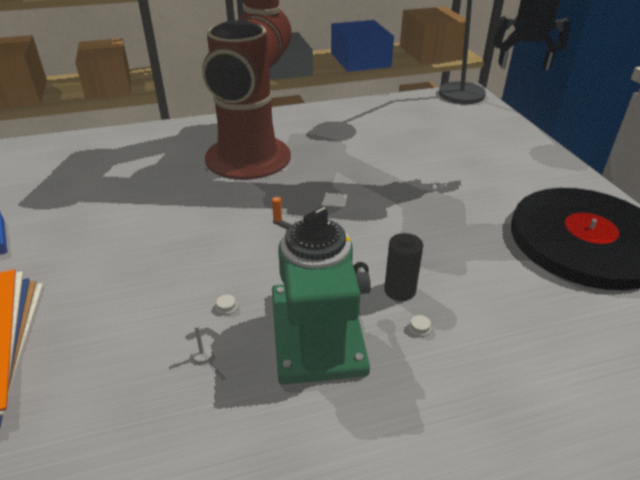

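Run:
```python
from h import *
np.set_printoptions(precision=4,suppress=True)
def P(u,v,z): return onplane('top',(262+u/4-.4,153+v/4-.4),z)[:2]
c=P(273,298,.197);col=P(273,303,.177)
pt=P(203,325,.196);rm=P(258,370,.196);po=P(408,437,.225);cm=P(142,283,.177);bar=P(249,284,.232)
for n,p in dict(c=c,col=col,pt=pt,rm=rm,po=po,cm=cm,bar=bar).items():
    d=p-c;print(n,p,np.hypot(*d)*1000,np.degrees(np.arctan2(d[1],d[0])))
d=P(225,295,.232)-P(272,272,.232);print('bar dir',np.degrees(np.arctan2(d[1],d[0])),np.hypot(*d))
e=P(180,30,.17)-P(432,50,.17);print('press y',np.degrees(np.arctan2(e[1],e[0])))
s=state()
from scipy.spatial.transform import Rotation as R
w,x,y,z=s['tool_rot'];print(R.from_quat([x,y,z,w]).as_matrix());print(s['joint_pos'])
for q in ['adapter_a','arbor','weight']: pass
print(np.array(get_calibration('wrist')['pose']),s['time'])
```

```text
c [0.5834 0.0108] 0.0 0.0
col [0.5854 0.0107] 2.0480809154737507 -4.883653723968237
pt [0.5741 0.0358] 26.579170213475617 110.35077839460273
rm [0.5578 0.0165] 26.234679553765755 167.5956889131097
po [ 0.5297 -0.0337] 69.82051734874418 -140.32769091253292
cm [0.5934 0.0583] 48.550459901659586 78.04572720348979
bar [0.5815 0.0192] 8.610471900183741 102.69639016658982
bar dir 115.82678513876262 0.017761487337468976
press y 84.54421825555465
[[-0.9428  0.3333 -0.    ]
 [ 0.3333  0.9428 -0.    ]
 [ 0.     -0.     -1.    ]]
[ 1.112   0.0527  1.6129 -0.      1.476  -0.119 ]
[[ 0.3327 -0.8972 -0.2903  0.1344]
 [ 0.943   0.3166  0.1022  0.6146]
 [ 0.0003 -0.3078  0.9515  0.3743]
 [ 0.      0.      0.      1.    ]] 1.1
```

>>> {"name": "apply_moves", "arguments": {"targets": [{"translation": [0, 0, -0.4], "twist": 0, "hand": 0.6}, {"translation": [0, 0, -0.4], "twist": 0, "hand": 0.6}, {"translation": [-0.342, -0.262, 0], "twist": 0, "hand": 0.6}, {"translation": [-0.342, -0.262, 0], "twist": 0, "hand": 0.6}, {"translation": [-0.342, -0.262, 0], "twist": 0, "hand": 0.6}, {"translation": [-0.342, -0.262, 0], "twist": 0, "hand": 0.6}, {"translation": [-0.342, -0.262, 0], "twist": 0, "hand": 0.6}, {"translation": [-0.342, -0.262, 0], "twist": 0, "hand": 0.6}]}}

```text
time: 1.9
tool_pos: [0.35, 0.3712, 0.2993]
tool_rot: [0.0, 0.169, 0.986, 0.0]
contact_force: [0.0, 0.6, 0.0]
gripper_width: 0.603
grasp_force: 0.0
```

>>> {"name": "apply_moves", "arguments": {"targets": [{"translation": [-0.342, -0.262, 0], "twist": 0, "hand": 0.6}, {"translation": [-0.342, -0.262, 0], "twist": 0, "hand": 0.6}, {"translation": [-0.342, -0.262, 0], "twist": 0, "hand": 0.6}, {"translation": [-0.342, -0.262, 0], "twist": 0, "hand": 0.6}, {"translation": [-0.342, -0.262, 0], "twist": 0, "hand": 0.6}, {"translation": [-0.342, -0.262, 0], "twist": 0, "hand": 0.6}, {"translation": [-0.342, -0.262, 0], "twist": 0, "hand": 0.6}, {"translation": [-0.342, -0.262, 0], "twist": 0, "hand": 0.6}]}}

```text
time: 2.7
tool_pos: [0.5382, 0.0822, 0.2994]
tool_rot: [0.0, 0.169, 0.986, 0.0]
contact_force: [0.9, -0.1, -0.0]
gripper_width: 0.598
grasp_force: 0.0
```

>>> {"name": "apply_moves", "arguments": {"targets": [{"translation": [0, 0, 0], "twist": 0.98, "hand": 0.6}, {"translation": [0, 0, 0], "twist": 0.98, "hand": 0.6}, {"translation": [0, 0, 0], "twist": 0.98, "hand": 0.6}, {"translation": [0, 0, 0], "twist": 0.98, "hand": 0.6}, {"translation": [0, 0, 0], "twist": 0.98, "hand": 0.6}, {"translation": [0, 0, 0], "twist": 0.98, "hand": 0.6}, {"translation": [0, 0, 0], "twist": 0.98, "hand": 0.6}, {"translation": [0, 0, 0], "twist": 0.98, "hand": 0.6}]}}

```text
time: 3.5
tool_pos: [0.5375, 0.0839, 0.2992]
tool_rot: [0.0, 0.534, 0.845, 0.0]
contact_force: [0.4, -0.3, 0.6]
gripper_width: 0.6
grasp_force: 0.0
```

```bash
cat >> h.py <<'E'
from scipy.spatial.transform import Rotation as R
def RT():
    w,x,y,z=state()['tool_rot'];return R.from_quat([x,y,z,w]).as_matrix()
E
python3 - <<'E'
from h import *
f=grab_frame('wrist');save('w1',f)
t=np.array(state()['tool_pos']);r=RT();print(r.round(3).tolist(), 'to axis (tool):',r.T@(np.array([.584,.0108,.3])-t))
print(proj('wrist',[.584,.0108,.232]))
E
```

```text
[[-0.426, 0.905, 0.0], [0.905, 0.426, -0.0], [-0.0, 0.0, -1.0]] to axis (tool): [-0.08590014  0.01096009 -0.0008149 ]
[345.77558819 377.94869568]
```

View pics/w1.png

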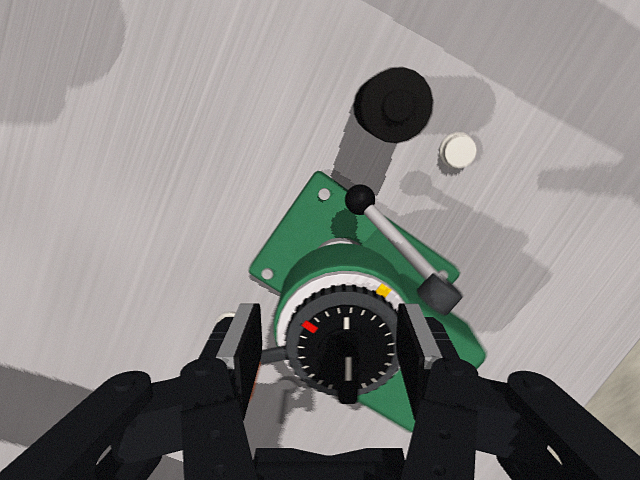

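Run:
```python
from h import *
np.set_printoptions(precision=4,suppress=True)
P=lambda u,v,z:onplane('wrist',(u,v),z)[:2]
c=P(347,347,.197);print('c',c)
for n,u,v,z in [('pt',347,318,.196),('ptin',347,330,.196),('rm_in',317,331,.196),('rm_out',304,323,.196),('line0',347.5,357,.232),('line1',348.5,380,.232),('end',347.5,403,.232),('cm',383,290,.177)]:
    p=P(u,v,z);d=p-np.array([.584,.0108]);print(n,p,np.hypot(*d)*1e3,np.degrees(np.arctan2(d[1],d[0])))
for p in [[.584,.0108,.197],[.584,.0108,.232]]: print(proj('wrist',p))
f=cv2.imread('pics/w1.png')[280:420,270:430];cv2.imwrite('pics/w1c.png',cv2.resize(f,(640,560),interpolation=cv2.INTER_CUBIC))
```

```text
c [0.586  0.0119]
pt [0.5761 0.0322] 22.822357120491045 110.3156098293684
ptin [0.5802 0.0237] 13.438681525171125 106.27748710101105
rm_in [0.5615 0.014 ] 22.761383666056165 172.03928288984795
rm_out [0.5506 0.0158] 33.8071149851874 171.45718947941032
line0 [0.5783 0.025 ] 15.33612021741833 112.00280303161223
line1 [0.5862 0.0102] 2.3192356067157505 -15.982170007961816
end [ 0.5934 -0.0059] 19.110599335036923 -60.65721743178252
cm [0.5951 0.0551] 45.644414055246 75.92885412728975
[343.8534 347.2098]
[345.7756 377.9487]
```

View pics/w1c.png

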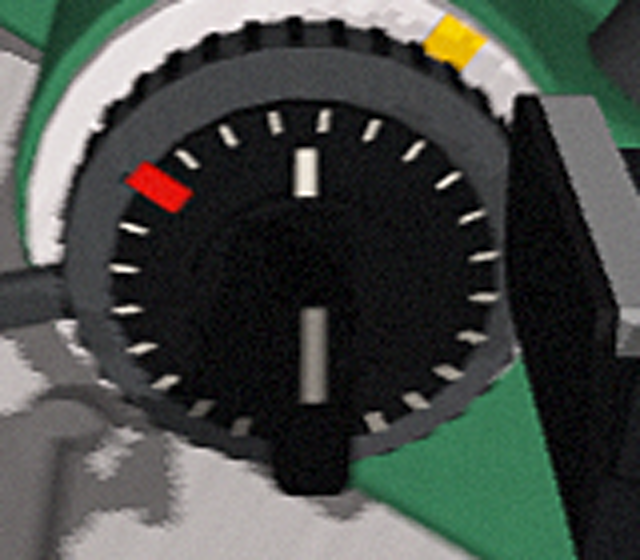

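>>> {"name": "apply_moves", "arguments": {"targets": [{"translation": [-0.43, 0.061, 0], "twist": 0, "hand": 0.6}, {"translation": [-0.43, 0.061, 0], "twist": 0, "hand": 0.6}, {"translation": [0, 0, 0.24], "twist": 0, "hand": 0.55}, {"translation": [0, 0, 0.24], "twist": 0, "hand": 0.55}, {"translation": [0, 0, 0.24], "twist": 0, "hand": 0.55}, {"translation": [0, 0, 0], "twist": 0, "hand": 0.55}]}}

```text
time: 4.15
tool_pos: [0.5833, 0.0117, 0.2226]
tool_rot: [-0.004, 0.532, 0.847, -0.002]
contact_force: [-0.5, -0.5, -1.1]
gripper_width: 0.553
grasp_force: 0.0
```

>>> {"name": "apply_moves", "arguments": {"targets": [{"translation": [0, 0, -0.04], "twist": 0, "hand": 0.3}, {"translation": [0, 0, 0], "twist": 0, "hand": 0.0}, {"translation": [0, 0, 0], "twist": 0, "hand": 0.0}, {"translation": [0, 0, 0], "twist": 0, "hand": 0.0}, {"translation": [0, 0, 0], "twist": 0, "hand": 0.0}]}}

```text
time: 4.65
tool_pos: [0.5859, 0.0116, 0.2319]
tool_rot: [0.001, 0.533, 0.846, 0.0]
contact_force: [-0.5, -0.4, -0.2]
gripper_width: 0.003
grasp_force: 0.0
```

Run:
```python
from h import *
f=grab_frame('wrist');save('w2',f)
s=state();print(s['gripper_width'],s['grasp_force'],s['contact_force'],s['tool_pos'])
```

```text
0.0029250802745901983 0.0 [-0.16970541  0.06402769  1.16767416] [0.58579821 0.01159762 0.23161271]
```

View pics/w2.png

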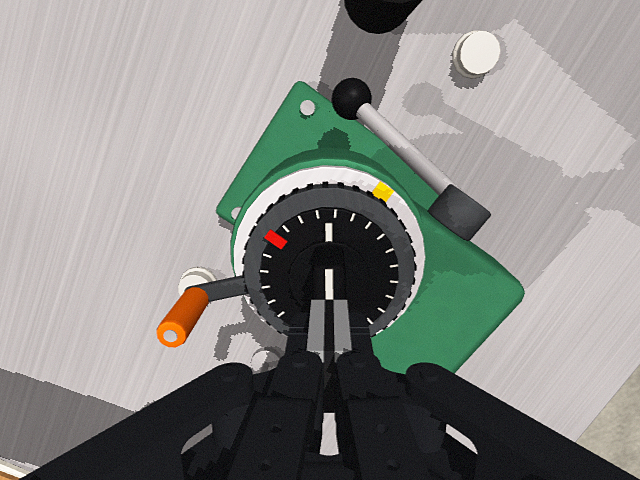

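Run:
```python
from h import *
r=RT();t=np.array(state()['tool_pos'])
for n,o in [('tcp',[0,0,0]),('tip',[0,0,.022]),('tip+x',[.011,0,.022]),('tip-x',[-.011,0,.022])]: print(n,proj('wrist',t+r@np.array(o)))
for z in (.197,.217,.232): print(z,proj('wrist',[.585,.0115,z]))
print('end',proj('wrist',[.585-.019*-.426,.0115-.019*.905,.232]),'fr',proj('wrist',[.585-.019*.426,.0115+.019*.905,.232]))
P=lambda u,v,z:onplane('wrist',(u,v),z)
print('cm',P(383,191,.177),'c dial',P(328,262,.197),'ptr',P(328,223,.196),'post',P(172,336,.225),'rm_in',P(284,243,.196))
f=cv2.imread('pics/w2.png')[200:380,240:420];cv2.imwrite('pics/w2c.png',cv2.resize(f,(600,600),interpolation=cv2.INTER_CUBIC))
```

```text
tcp [328.40678787 303.22121712]
tip [328.44715175 281.71682698]
tip+x [328.45775783 259.52588057]
tip-x [328.43691211 303.14106173]
0.197 [326.87712676 270.86307599]
0.217 [326.71026248 287.85804125]
0.232 [326.56077141 303.08356187]
end [326.28281159 343.33715214] fr [326.85841967 259.97873122]
cm [0.59535374 0.05628683 0.177     ] c dial [0.58347707 0.01595488 0.197     ] ptr [0.57502823 0.03356563 0.196     ] post [ 0.53168401 -0.03589291  0.225     ] rm_in [0.56015129 0.01526089 0.196     ]
```

View pics/w2c.png

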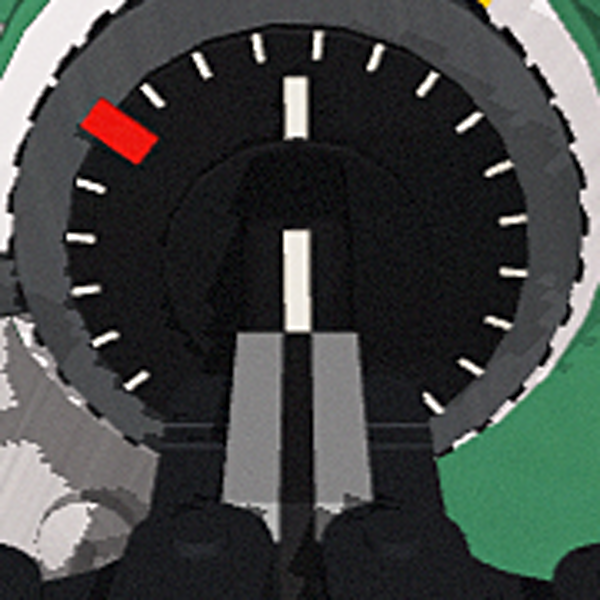

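Run:
```python
from h import *
r=RT();t=np.array(state()['tool_pos']);print(t)
for z in (-.04,-.03,-.02,-.01,0,.01,.022):
    a=proj('wrist',t+r@np.array([.011,.0255,z]));b=proj('wrist',t+r@np.array([.011,-.0255,z]));print(z,a,b,abs(a[0]-b[0]))
```

```text
[0.58579821 0.01159762 0.23161271]
-0.04 [409.5483018  329.41758346] [247.07375484 329.31510735] 162.47454695490163
-0.03 [404.04738355 314.16034906] [252.63849539 314.06430264] 151.40888815264742
-0.02 [399.24797711 300.84881347] [257.49356117 300.7584424 ] 141.75441593079984
-0.01 [395.02393426 289.13309459] [261.76657233 289.04776909] 133.25736192857875
0 [391.27764222 278.74245557] [265.55627978 278.6616446 ] 125.72136244069986
0.01 [387.93238688 269.46412376] [268.94029146 269.38737552] 118.99209542545026
0.022 [384.36225174 259.5620699 ] [272.55177633 259.48969028] 111.81047540949203
```

Run:
```python
from h import *
f=grab_frame('scene')
for z in (.17,.197,.209,.232,.25,.27): print(z,proj('scene',[.5858,.0116,z]))
save('s2',f[100:280,215:435].repeat(3,0).repeat(3,1))
```

```text
0.17 [316.96207332 244.57391872]
0.197 [316.9374212  230.25207471]
0.209 [316.92612557 223.6897894 ]
0.232 [316.90386305 210.75619654]
0.25 [316.8858542  200.29380943]
0.27 [316.86521018 188.3005044 ]
```

View pics/s2.png

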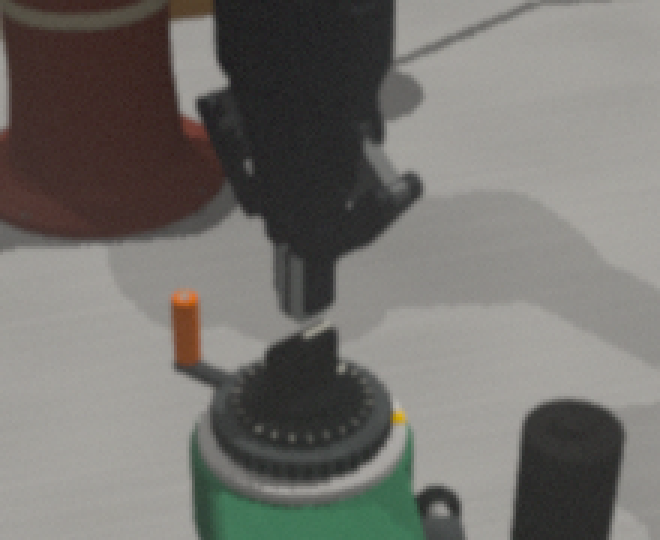

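>>> {"name": "apply_moves", "arguments": {"targets": [{"translation": [0, 0, 0], "twist": 0, "hand": 0.5}, {"translation": [0, 0, 0], "twist": 0, "hand": 0.5}, {"translation": [0, 0, 0], "twist": 0, "hand": 0.5}, {"translation": [0, 0, 0.1], "twist": 0, "hand": 0.5}, {"translation": [0, 0, 0.1], "twist": 0, "hand": 0.5}, {"translation": [0, 0, 0.08], "twist": 0, "hand": 0.5}, {"translation": [0, 0, 0], "twist": 0, "hand": 0.3}, {"translation": [0, 0, 0], "twist": 0, "hand": 0.0}]}}

```text
time: 5.55
tool_pos: [0.5854, 0.0116, 0.2024]
tool_rot: [-0.0, 0.533, 0.846, -0.0]
contact_force: [4.9, 1.8, -1.9]
gripper_width: 0.17
grasp_force: 3.5
```

>>> {"name": "apply_moves", "arguments": {"targets": [{"translation": [0, 0, 0], "twist": 0, "hand": 0.0}, {"translation": [0, 0, 0], "twist": 0, "hand": 0.0}, {"translation": [0, 0, 0], "twist": 0, "hand": 0.0}]}}

```text
time: 5.85
tool_pos: [0.5857, 0.0118, 0.2026]
tool_rot: [-0.0, 0.533, 0.846, 0.0]
contact_force: [2.9, 1.6, -4.5]
gripper_width: 0.144
grasp_force: 60.6
```

>>> {"name": "apply_moves", "arguments": {"targets": [{"translation": [0, 0, 0], "twist": -1, "hand": 0.0}, {"translation": [0, 0, 0], "twist": -1, "hand": 0.0}, {"translation": [0, 0, 0], "twist": -1, "hand": 0.0}, {"translation": [0, 0, 0], "twist": -1, "hand": 0.0}, {"translation": [0, 0, 0], "twist": 0, "hand": 0.0}]}}

```text
time: 6.35
tool_pos: [0.585, 0.0112, 0.2027]
tool_rot: [-0.001, 0.354, 0.935, -0.001]
contact_force: [0.2, -0.0, -5.5]
gripper_width: 0.148
grasp_force: 60.7
```

>>> {"name": "apply_moves", "arguments": {"targets": [{"translation": [0, 0, 0], "twist": -1, "hand": 0.0}, {"translation": [0, 0, 0], "twist": -1, "hand": 0.0}, {"translation": [0, 0, 0], "twist": -1, "hand": 0.0}, {"translation": [0, 0, 0], "twist": -1, "hand": 0.0}, {"translation": [0, 0, 0], "twist": -1, "hand": 0.0}, {"translation": [0, 0, 0], "twist": -0.8, "hand": 0.0}, {"translation": [0, 0, 0], "twist": 0, "hand": 0.0}, {"translation": [0, 0, 0], "twist": 0, "hand": 0.0}]}}

```text
time: 7.15
tool_pos: [0.5846, 0.01, 0.2027]
tool_rot: [-0.001, 0.073, 0.997, -0.002]
contact_force: [-2.1, -5.0, -3.9]
gripper_width: 0.149
grasp_force: 60.8
```

Run:
```python
from h import *
f=grab_frame('wrist');save('w3',f)
print(RT()[:,0].round(3),state()['contact_force'])
print([(r['point'],r['score']) for r in recognise('wrist','pointer')[:2]])
hsv=cv2.cvtColor(f,cv2.COLOR_RGB2HSV)
m=((hsv[...,0]<6)|(hsv[...,0]>174))&(hsv[...,1]>150)&(hsv[...,2]>120)
ys,xs=np.nonzero(m[150:300,250:400]);print('red',xs.min()+250,xs.max()+250,ys.min()+150,ys.max()+150,xs.mean()+250,ys.mean()+150)
w=(hsv[...,2]>170)&(hsv[...,1]<50)
n,l,st,ce=cv2.connectedComponentsWithStats(w[190:300,250:400].astype(np.uint8))
for i in range(1,n):
    if st[i,4]>25: print(st[i]+np.array([250,190,0,0,0]),ce[i]+[250,190])
save('w3c',cv2.resize(f[180:330,250:410],(640,600),interpolation=cv2.INTER_CUBIC))
```

```text
[-0.989  0.146  0.003] [-2.50434758 -4.5143989  -3.54108834]
[([0.5806, 0.0133, 0.2274], 0.56), ([0.5543, 0.0162, 0.1952], 0.43)]
red 327 340 220 244 333.47741935483873 231.33870967741936
[ 252  190  148   32 1761] [330.74673481 199.18455423]
[348 230   6  10  28] [350.64285714 234.17857143]
[366 238   8   9  28] [369.5 242. ]
[325 244   8  20 160] [328.5 253.5]
[258 264  10   7  27] [262.40740741 267.        ]
```

View pics/w3c.png

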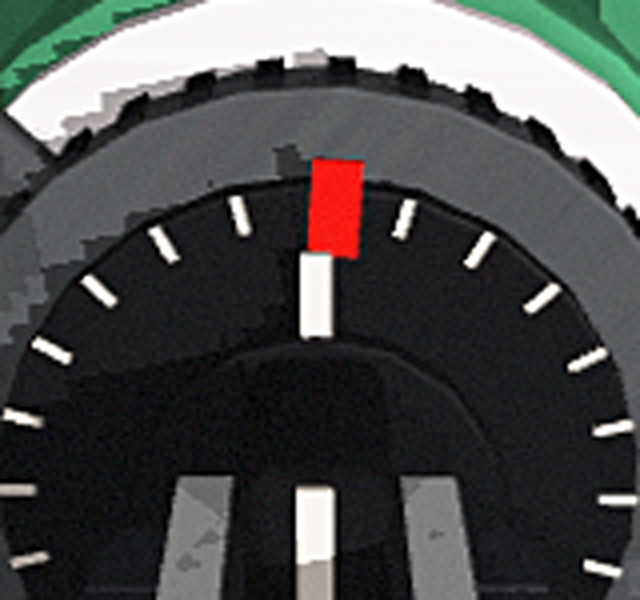

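>>> {"name": "apply_moves", "arguments": {"targets": [{"translation": [0, 0, 0], "twist": 0.7, "hand": 0.0}, {"translation": [0, 0, 0], "twist": 0, "hand": 0.0}, {"translation": [0, 0, 0], "twist": 0, "hand": 0.0}]}}

```text
time: 7.55
tool_pos: [0.5846, 0.0102, 0.2027]
tool_rot: [-0.001, 0.107, 0.994, -0.002]
contact_force: [-3.4, -4.3, -3.4]
gripper_width: 0.145
grasp_force: 60.8
```

```bash
cat > chk.py <<'E'
from h import *
def chk(cam='wrist',y0=150):
    f=grab_frame(cam);hsv=cv2.cvtColor(f,cv2.COLOR_RGB2HSV)
    m=((hsv[...,0]<6)|(hsv[...,0]>174))&(hsv[...,1]>150)&(hsv[...,2]>120);m[:150]=0;m[300:]=0;m[:,:250]=0;m[:,400:]=0
    ys,xs=np.nonzero(m);b=ys>=ys.max()-3;print('red bottom',xs[b].mean(),ys.max())
    w=(hsv[...,2]>170)&(hsv[...,1]<50)
    n,l,st,ce=cv2.connectedComponentsWithStats(w[190:300,250:400].astype(np.uint8))
    for i in range(1,n):
        if 80<st[i,4]<600: print('white',st[i]+np.array([250,190,0,0,0]),ce[i]+[250,190])
    return f
E
python3 - <<'E'
from chk import *
chk();print(RT()[:,0].round(3),state()['contact_force'],state()['time'])
E
```

```text
red bottom 327.90909090909093 243
white [325 243   8  21 161] [328.51552795 253.43478261]
[-0.977  0.214  0.002] [-2.45391421 -5.15385047 -3.44007262] 7.6
```

>>> {"name": "apply_moves", "arguments": {"targets": [{"translation": [0, 0, 0], "twist": 0, "hand": 0.3}, {"translation": [0, 0, 0], "twist": 0, "hand": 0.4}, {"translation": [0, 0, 0], "twist": 0, "hand": 0.4}, {"translation": [0, 0, -0.25], "twist": 0, "hand": 0.4}, {"translation": [0, 0, -0.35], "twist": 0, "hand": 0.4}, {"translation": [0.216, -0.28, 0], "twist": 0, "hand": 0.4}, {"translation": [0.216, -0.28, 0], "twist": 0, "hand": 0.4}, {"translation": [0, 0, 0], "twist": 0, "hand": 0.4}]}}

```text
time: 8.4
tool_pos: [0.5303, -0.0354, 0.2643]
tool_rot: [0.001, 0.108, 0.994, -0.0]
contact_force: [1.1, -0.0, -1.1]
gripper_width: 0.401
grasp_force: 0.0
```

>>> {"name": "apply_moves", "arguments": {"targets": [{"translation": [0, 0, 0], "twist": -1, "hand": 0.4}, {"translation": [0, 0, 0], "twist": -1, "hand": 0.4}, {"translation": [0, 0, 0], "twist": -1, "hand": 0.4}, {"translation": [0, 0, 0], "twist": -1, "hand": 0.4}, {"translation": [0, 0, 0], "twist": -1, "hand": 0.4}, {"translation": [0, 0, 0], "twist": -1, "hand": 0.4}, {"translation": [0, 0, 0], "twist": -1, "hand": 0.4}, {"translation": [0, 0, 0], "twist": -1, "hand": 0.4}]}}

```text
time: 9.2
tool_pos: [0.5323, -0.0334, 0.2637]
tool_rot: [0.001, -0.291, 0.957, 0.0]
contact_force: [0.5, 1.2, 0.8]
gripper_width: 0.403
grasp_force: 0.0
```

>>> {"name": "apply_moves", "arguments": {"targets": [{"translation": [0, 0, 0], "twist": -1, "hand": 0.4}, {"translation": [0, 0, 0], "twist": -0.23, "hand": 0.4}, {"translation": [0, 0, 0], "twist": 0, "hand": 0.4}]}}

```text
time: 9.5
tool_pos: [0.532, -0.0336, 0.2635]
tool_rot: [0.0, -0.347, 0.938, -0.0]
contact_force: [-0.0, 0.2, 0.5]
gripper_width: 0.398
grasp_force: 0.0
```

Run:
```python
from h import *
np.set_printoptions(precision=4,suppress=True)
f=grab_frame('wrist');save('w4',f)
s=state();print(s['tool_pos'],RT()[:,0],s['contact_force'],s['joint_pos'])
def orange(f):
    h=cv2.cvtColor(f,cv2.COLOR_RGB2HSV);return (h[...,0]>6)&(h[...,0]<18)&(h[...,1]>170)&(h[...,2]>100)
ys,xs=np.nonzero(orange(f));print('orange',xs.min(),xs.max(),ys.min(),ys.max(),len(xs))
print('pred top/bottom',proj('wrist',[.5303,-.0356,.225]),proj('wrist',[.5303,-.0356,.187]))
print([(r['point'],r['score']) for r in recognise('wrist','post')[:2]])
print('tips open .4 y+-',[proj('wrist',np.array(s['tool_pos'])+RT()@np.array([.011,y,-.015])) for y in(.017,-.017)])
g=grab_frame('top');save('t4',g)
```

```text
[ 0.5319 -0.0337  0.2634] [-0.7597 -0.6503 -0.0006] [0.7144 0.3066 0.588 ] [-0.2031 -0.192   1.7722  0.0003  1.5607 -2.4819]
orange 316 342 233 278 892
pred top/bottom [329.8719 266.1973] [329.6912 242.3038]
[([0.5526, -0.0163, 0.1915], 0.71)]
tips open .4 y+- [array([377.0123, 298.2071]), array([285.6461, 298.174 ])]
```

View pics/w4.png

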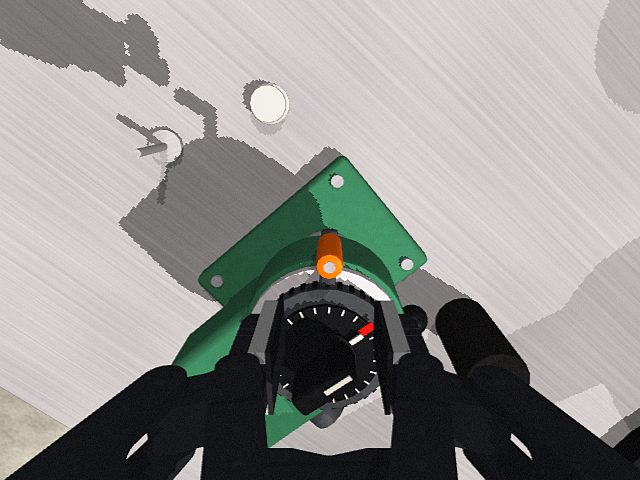

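>>> {"name": "apply_moves", "arguments": {"targets": [{"translation": [0.025, 0, 0.25], "twist": 0, "hand": 0.4}, {"translation": [0, 0, 0.25], "twist": 0, "hand": 0.4}, {"translation": [0, 0, 0.2], "twist": 0, "hand": 0.4}, {"translation": [0, 0, 0.06], "twist": 0, "hand": 0.4}, {"translation": [0, 0, 0], "twist": 0, "hand": 0.3}, {"translation": [0, 0, 0], "twist": 0, "hand": 0.24}, {"translation": [0, 0, 0], "twist": 0, "hand": 0.24}]}}

```text
time: 10.35
tool_pos: [0.5306, -0.0358, 0.1889]
tool_rot: [0.001, -0.347, 0.938, -0.001]
contact_force: [0.6, 0.2, 0.4]
gripper_width: 0.235
grasp_force: 0.0
```

Run:
```python
from h import *
f=grab_frame('wrist');save('w5',f[150:450,120:520])
s=state();print(s['tool_pos'],s['contact_force'],s['gripper_width'],s['grasp_force'])
for z in(.225,.187): print(proj('wrist',[.5303,-.0356,z]))
h=cv2.cvtColor(f,cv2.COLOR_RGB2HSV);ys,xs=np.nonzero((h[...,0]>6)&(h[...,0]<18)&(h[...,1]>170)&(h[...,2]>100));print(xs.min(),xs.max(),ys.min(),ys.max())
```

```text
[ 0.53052861 -0.03580166  0.18873436] [-0.00610541 -0.6677372  -0.56966027] 0.24005980149564224 0.0
[332.36518677 356.18053741]
[331.75792576 303.81687327]
311 351 292 373
```

View pics/w5.png

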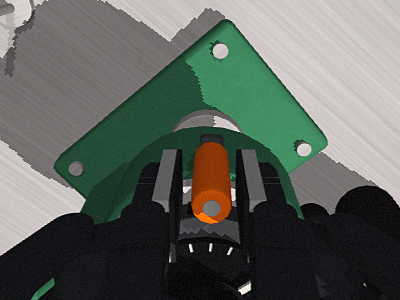

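>>> {"name": "apply_moves", "arguments": {"targets": [{"translation": [-0.0036, 0.072, 0], "twist": 1, "hand": 0.24}, {"translation": [-0.0036, 0.072, 0], "twist": 1, "hand": 0.24}, {"translation": [-0.0036, 0.072, 0], "twist": 1, "hand": 0.24}, {"translation": [-0.0036, 0.072, 0], "twist": 1, "hand": 0.24}, {"translation": [0, 0, 0], "twist": 0, "hand": 0.24}]}}

```text
time: 10.9
tool_pos: [0.5162, -0.0104, 0.1883]
tool_rot: [0.001, -0.154, 0.988, -0.0]
contact_force: [0.4, -1.2, -0.2]
gripper_width: 0.238
grasp_force: 0.0
```

```bash
cat > f.py <<'E'
from h import *
def rep(look=True):
    s=state();t=np.array(s['tool_pos']);d=t[:2]-[.585,.0113];r=RT()
    print('t',s['time'],'r',np.hypot(*d).round(4),'ang',np.degrees(np.arctan2(d[1],d[0])).round(1)%360,'toolx',np.degrees(np.arctan2(r[1,0],r[0,0])).round(1)%360,'Ftool',(r.T@np.array(s['contact_force'])).round(1),'gf',s['grasp_force'])
    if look:
        f=grab_frame('wrist');h=cv2.cvtColor(f,cv2.COLOR_RGB2HSV);ys,xs=np.nonzero((h[...,0]>6)&(h[...,0]<18)&(h[...,1]>170)&(h[...,2]>100));print('orange',xs.min(),xs.max(),ys.min(),ys.max())
        g=grab_frame('top');u=proj('top',[.595,.059,.177]).astype(int);hh=cv2.cvtColor(g,cv2.COLOR_RGB2HSV)[u[1]-12:u[1]+13,u[0]-12:u[0]+13]
        m=(hh[...,0]>20)&(hh[...,0]<32)&(hh[...,1]>140)&(hh[...,2]>120);ys,xs=np.nonzero(m)
        if len(xs):
            p=onplane('top',(xs.mean()+u[0]-12,ys.mean()+u[1]-12),.177);d=p[:2]-[.585,.0113];print('collar mark',p,len(xs),np.degrees(np.arctan2(d[1],d[0])))
        else: print('no cm')
E
python3 -c "from f import *;rep()"
```

```text
t 10.9 r 0.0722 ang 197.5 toolx 197.8 Ftool [-0.  -1.3  0.2] gf 0.0
orange 299 339 295 376
no cm
```

>>> {"name": "apply_moves", "arguments": {"targets": [{"translation": [-0.0009, 0.036, 0], "twist": 0.5, "hand": 0.24}, {"translation": [-0.0009, 0.036, 0], "twist": 0.5, "hand": 0.24}, {"translation": [-0.0009, 0.036, 0], "twist": 0.5, "hand": 0.24}, {"translation": [0, 0, 0], "twist": 0, "hand": 0.24}]}}

```text
time: 11.4
tool_pos: [0.5135, -0.0004, 0.1876]
tool_rot: [0.0, -0.08, 0.997, -0.0]
contact_force: [0.3, -0.8, 1.0]
gripper_width: 0.238
grasp_force: 0.4
```

>>> {"name": "apply_moves", "arguments": {"targets": [{"translation": [-0.0009, 0.036, 0], "twist": 0.5, "hand": 0.24}, {"translation": [0, 0, 0], "twist": 0, "hand": 0.24}]}}

```text
time: 11.6
tool_pos: [0.513, 0.0032, 0.1875]
tool_rot: [0.0, -0.055, 0.998, -0.0]
contact_force: [-0.1, -1.2, 0.8]
gripper_width: 0.245
grasp_force: 0.5
```

```bash
python3 -c "from f import *;rep()"
```

```text
t 11.6 r 0.0725 ang 186.4 toolx 186.4 Ftool [ 0.2 -1.2 -0.8] gf 0.47796450555324554
orange 299 338 297 379
no cm
```

Free still (31°). Continue in small steps.

>>> {"name": "apply_moves", "arguments": {"targets": [{"translation": [-0.0009, 0.036, 0], "twist": 0.5, "hand": 0.24}, {"translation": [0, 0, 0], "twist": 0, "hand": 0.24}]}}

```text
time: 11.9
tool_pos: [0.5125, 0.0069, 0.1873]
tool_rot: [0.0, -0.03, 1.0, -0.0]
contact_force: [0.4, -0.8, 0.9]
gripper_width: 0.241
grasp_force: 0.5
```

>>> {"name": "apply_moves", "arguments": {"targets": [{"translation": [-0.0009, 0.036, 0], "twist": 0.5, "hand": 0.24}, {"translation": [0, 0, 0], "twist": 0, "hand": 0.24}]}}

```text
time: 12.1
tool_pos: [0.5123, 0.0106, 0.1872]
tool_rot: [0.0, -0.006, 1.0, -0.0]
contact_force: [0.0, -0.8, 0.8]
gripper_width: 0.235
grasp_force: 0.4
```

>>> {"name": "apply_moves", "arguments": {"targets": [{"translation": [-0.0009, 0.036, 0], "twist": 0.5, "hand": 0.24}, {"translation": [0, 0, 0], "twist": 0, "hand": 0.24}]}}

```text
time: 12.3
tool_pos: [0.5123, 0.0142, 0.1871]
tool_rot: [-0.0, 0.019, 1.0, 0.0]
contact_force: [0.8, -1.1, 0.4]
gripper_width: 0.239
grasp_force: 0.4
```

>>> {"name": "apply_moves", "arguments": {"targets": [{"translation": [-0.0009, 0.036, 0], "twist": 0.5, "hand": 0.24}, {"translation": [0, 0, 0], "twist": 0, "hand": 0.24}]}}

```text
time: 12.5
tool_pos: [0.5125, 0.0178, 0.187]
tool_rot: [-0.0, 0.044, 0.999, 0.0]
contact_force: [-0.5, -0.7, 0.6]
gripper_width: 0.24
grasp_force: 0.4
```

>>> {"name": "apply_moves", "arguments": {"targets": [{"translation": [-0.0009, 0.036, 0], "twist": 0.5, "hand": 0.24}, {"translation": [0, 0, 0], "twist": 0, "hand": 0.24}]}}

```text
time: 12.7
tool_pos: [0.5129, 0.0214, 0.187]
tool_rot: [-0.0, 0.069, 0.998, 0.0]
contact_force: [-0.3, -1.2, 1.0]
gripper_width: 0.24
grasp_force: 0.4
```

>>> {"name": "apply_moves", "arguments": {"targets": [{"translation": [-0.0009, 0.036, 0], "twist": 0.5, "hand": 0.24}, {"translation": [0, 0, 0], "twist": 0, "hand": 0.24}]}}

```text
time: 12.9
tool_pos: [0.5135, 0.025, 0.187]
tool_rot: [-0.0, 0.094, 0.996, 0.0]
contact_force: [-0.3, -1.0, 0.9]
gripper_width: 0.237
grasp_force: 0.4
```

```bash
python3 -c "from f import *;rep()"
```

```text
t 12.9 r 0.0728 ang 169.2 toolx 169.2 Ftool [ 0.1 -1.1 -0.9] gf 0.42214304208755493
orange 299 338 300 382
no cm
```

>>> {"name": "apply_moves", "arguments": {"targets": [{"translation": [-0.0009, 0.036, 0], "twist": 0.5, "hand": 0.24}, {"translation": [0, 0, 0], "twist": 0, "hand": 0.24}]}}

```text
time: 13.2
tool_pos: [0.5143, 0.0285, 0.187]
tool_rot: [-0.0, 0.119, 0.993, 0.0]
contact_force: [0.2, -1.4, 0.5]
gripper_width: 0.241
grasp_force: 0.5
```

>>> {"name": "apply_moves", "arguments": {"targets": [{"translation": [-0.0009, 0.036, 0], "twist": 0.5, "hand": 0.24}, {"translation": [0, 0, 0], "twist": 0, "hand": 0.24}]}}

```text
time: 13.4
tool_pos: [0.5152, 0.032, 0.187]
tool_rot: [-0.0, 0.144, 0.99, 0.0]
contact_force: [-0.6, 0.2, 0.9]
gripper_width: 0.239
grasp_force: 0.4
```

>>> {"name": "apply_moves", "arguments": {"targets": [{"translation": [-0.0009, 0.036, 0], "twist": 0.5, "hand": 0.24}, {"translation": [0, 0, 0], "twist": 0, "hand": 0.24}]}}

```text
time: 13.6
tool_pos: [0.5163, 0.0354, 0.187]
tool_rot: [-0.0, 0.168, 0.986, 0.0]
contact_force: [-0.9, -0.5, 0.2]
gripper_width: 0.24
grasp_force: 0.4
```

>>> {"name": "apply_moves", "arguments": {"targets": [{"translation": [-0.0009, 0.036, 0], "twist": 0.5, "hand": 0.24}, {"translation": [0, 0, 0], "twist": 0, "hand": 0.24}]}}

```text
time: 13.8
tool_pos: [0.5175, 0.0385, 0.187]
tool_rot: [-0.0, 0.193, 0.981, -0.0]
contact_force: [-0.9, -1.7, 0.5]
gripper_width: 0.242
grasp_force: 1.0
```

```bash
python3 -c "from f import *;rep()"
```

```text
t 13.8 r 0.0728 ang 158.1 toolx 157.7 Ftool [ 0.2 -2.  -0.5] gf 1.0045794770121574
orange 299 338 300 382
no cm
```

>>> {"name": "apply_moves", "arguments": {"targets": [{"translation": [-0.0005, 0.02, 0], "twist": 0.28, "hand": 0.24}, {"translation": [0, 0, 0], "twist": 0, "hand": 0.24}]}}

```text
time: 14.1
tool_pos: [0.5179, 0.0393, 0.1869]
tool_rot: [-0.001, 0.207, 0.978, -0.002]
contact_force: [-3.1, -5.5, 0.9]
gripper_width: 0.243
grasp_force: 3.0
```

```bash
python3 -c "from f import *;rep(0)"
```

```text
t 14.1 r 0.0727 ang 157.3 toolx 156.1 Ftool [ 0.6 -6.3 -0.8] gf 3.0153943598270416
```

>>> {"name": "apply_moves", "arguments": {"targets": [{"translation": [-0.0005, 0.02, 0], "twist": 0.28, "hand": 0.24}, {"translation": [0, 0, 0], "twist": 0, "hand": 0.24}]}}

```text
time: 14.3
tool_pos: [0.5185, 0.0404, 0.1869]
tool_rot: [-0.001, 0.221, 0.975, -0.002]
contact_force: [-3.5, -8.4, 1.6]
gripper_width: 0.243
grasp_force: 4.4
```

```bash
python3 -c "from f import *;rep(0)"
```

```text
t 14.3 r 0.0726 ang 156.4 toolx 154.4 Ftool [-0.5 -9.1 -1.5] gf 4.351675361394882
```

>>> {"name": "apply_moves", "arguments": {"targets": [{"translation": [-0.0005, 0.02, 0], "twist": 0.28, "hand": 0.24}, {"translation": [0, 0, 0], "twist": 0, "hand": 0.24}]}}

```text
time: 14.5
tool_pos: [0.5192, 0.042, 0.1869]
tool_rot: [-0.001, 0.235, 0.972, -0.003]
contact_force: [-4.3, -8.9, 2.3]
gripper_width: 0.243
grasp_force: 4.7
```

```bash
python3 -c "from f import *;rep(1)"
```

```text
t 14.5 r 0.0726 ang 155.0 toolx 152.8 Ftool [-0.2 -9.9 -2.3] gf 4.745624363422394
orange 298 335 301 383
no cm
```

>>> {"name": "apply_moves", "arguments": {"targets": [{"translation": [-0.0005, 0.02, 0], "twist": 0.28, "hand": 0.24}, {"translation": [-0.0005, 0.02, 0], "twist": 0.28, "hand": 0.24}, {"translation": [0, 0, 0], "twist": 0, "hand": 0.24}]}}

```text
time: 14.9
tool_pos: [0.5209, 0.0452, 0.1868]
tool_rot: [-0.001, 0.262, 0.965, -0.003]
contact_force: [-5.6, -9.0, 2.6]
gripper_width: 0.238
grasp_force: 5.4
```

```bash
python3 -c "from f import *;rep(0)"
```

```text
t 14.9 r 0.0725 ang 152.2 toolx 149.6 Ftool [  0.2 -10.6  -2.5] gf 5.4075756669044495
```

>>> {"name": "apply_moves", "arguments": {"targets": [{"translation": [-0.0005, 0.02, 0], "twist": 0.28, "hand": 0.24}, {"translation": [0, 0, 0], "twist": 0, "hand": 0.24}]}}

```text
time: 15.1
tool_pos: [0.5217, 0.0467, 0.1868]
tool_rot: [-0.001, 0.275, 0.961, -0.003]
contact_force: [-7.0, -9.7, 1.6]
gripper_width: 0.241
grasp_force: 5.8
```

```bash
python3 -c "from f import *;rep(0)"
```

```text
t 15.1 r 0.0725 ang 150.8 toolx 148.0 Ftool [  0.9 -11.9  -1.5] gf 5.783938318490982
```

>>> {"name": "apply_moves", "arguments": {"targets": [{"translation": [-0.0005, 0.025, 0], "twist": 0.35, "hand": 0.24}, {"translation": [0, 0, 0], "twist": 0, "hand": 0.24}, {"translation": [0, 0, 0], "twist": 0, "hand": 0.24}]}}

```text
time: 15.4
tool_pos: [0.5229, 0.0487, 0.1867]
tool_rot: [-0.002, 0.292, 0.956, -0.004]
contact_force: [-6.9, -9.7, 2.7]
gripper_width: 0.239
grasp_force: 6.0
```

```bash
python3 -c "from f import *;rep(0)"
```

```text
t 15.4 r 0.0725 ang 148.9 toolx 146.0 Ftool [  0.3 -11.9  -2.6] gf 6.040139347314835
```

>>> {"name": "apply_moves", "arguments": {"targets": [{"translation": [0, -0.065, 0], "twist": 0, "hand": 0.24}, {"translation": [0, 0, 0], "twist": 0, "hand": 0.35}, {"translation": [0, 0, 0], "twist": 0, "hand": 0.35}, {"translation": [0, 0, -0.3], "twist": 0, "hand": 0.35}, {"translation": [0, 0, -0.4], "twist": 0, "hand": 0.35}, {"translation": [0, 0, -0.4], "twist": 0, "hand": 0.35}, {"translation": [0.4, 0, 0], "twist": 0, "hand": 0.35}, {"translation": [0.4, 0, 0], "twist": 0, "hand": 0.35}]}}

```text
time: 16.2
tool_pos: [0.4551, 0.0915, 0.2992]
tool_rot: [0.001, 0.293, 0.956, 0.001]
contact_force: [-0.1, 1.3, 0.2]
gripper_width: 0.349
grasp_force: 0.0
```

>>> {"name": "apply_moves", "arguments": {"targets": [{"translation": [0.4, 0, 0], "twist": 0, "hand": 0.35}, {"translation": [0.4, 0, 0], "twist": 0, "hand": 0.35}, {"translation": [0.3, 0, 0], "twist": 0, "hand": 0.35}, {"translation": [0, 0, 0], "twist": 0, "hand": 0.35}]}}

```text
time: 16.6
tool_pos: [0.3618, 0.1543, 0.2977]
tool_rot: [0.001, 0.29, 0.957, 0.001]
contact_force: [0.9, -0.2, -0.1]
gripper_width: 0.348
grasp_force: 0.0
```

Run:
```python
from h import *
s=state();print(s['tool_pos'],s['contact_force'],s['time'])
a=cv2.cvtColor(cv2.imread('pics/top0.png'),cv2.COLOR_BGR2RGB);g=grab_frame('top');save('t9',g)
P=lambda u,z:onplane('top',u,z)[:2]
def cen(f,lo,hi,z,box=(262,153,150,130)):
    x,y,w,h=box;H=cv2.cvtColor(f,cv2.COLOR_RGB2HSV)[y:y+h,x:x+w].astype(int)
    m=(((H[...,0]-lo)%180)<(hi-lo)%180)&(H[...,1]>130)&(H[...,2]>90)
    n,l,st,ce=cv2.connectedComponentsWithStats(m.astype(np.uint8))
    return [(P(ce[i]+[x,y],z).round(4),st[i,4]) for i in range(1,n) if st[i,4]>3]
for f in (a,g): print('cm',cen(f,19,34,.177),'red',cen(f,172,5,.196),'post',cen(f,6,18,.22))
H=cv2.cvtColor(g,cv2.COLOR_RGB2HSV)[195:260,300:365]
m=(H[...,2]>140)&(H[...,1]<60)
n,l,st,ce=cv2.connectedComponentsWithStats(m.astype(np.uint8))
for i in range(1,n):
    if 8<st[i,4]<80: print('white',P(ce[i]+[300,195],.196),st[i,4])
for c in ('top',):
  for q in ('adapter_a','arbor','weight'): print(q,[(r['point'],round(r['score'],2)) for r in recognise(c,q)[:2]])
```

```text
[0.36175762 0.15434305 0.29771166] [ 0.94595632 -0.16178771 -0.06782735] 16.6
cm [(array([0.594 , 0.0585]), np.int32(23))] red [(array([0.5543, 0.0177]), np.int32(31))] post [(array([ 0.5283, -0.0324]), np.int32(91))]
cm [(array([0.5994, 0.0574]), np.int32(19))] red [(array([0.5539, 0.0177]), np.int32(27))] post [(array([0.5204, 0.0432]), np.int32(80))]
white [0.58303161 0.01276121] 26
white [0.56291674 0.01608843] 12
adapter_a [([0.6419, 0.1705, 0.0177], 0.88), ([0.5035, -0.1283, 0.0184], 0.67)]
arbor [([0.6008, -0.1784, 0.0069], 0.6)]
weight [([0.5467, 0.1705, 0.1119], 0.69)]
```

```bash
python3 -c "from plant import *;print(job_done())"
```

```text
the job is handed in; nothing more can be done
None
```

The job is handed in, with no verdict returned. The pointer is within about 1° of the red mark, the lock ring is nipped at roughly 13–14 N (the collar mark moved about 5.5 mm), the things around the press are within a few millimetres of where they were, and the arm is clear, at 16.6 s on the robot's clock.

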